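# Draw the bottom packer from the magazine and lay it on the bearers

## Task

Draw the bottom wooden packer, the one that sticks out of the mouth of the plywood magazine, right out so that the others drop down one place and stay stacked in the magazine. Then lay it flat across the two bearers of the glue-up rest, square to them, resting on both and about centred over the gap between them, without dropping it. Let go of it and leave the glue bottle, the hammer and the roll of tape where they are.

Things in the scene. Friction and masses are not known exactly. Their poses are not given: they have to be found in the camera images.
- magazine: Plywood magazine fixed to the bench: narrow tower, 175 mm tall, 68 mm wide, chute inside 164 x 48 mm, with four packers stacked flat. Origin on the bench, below a point in the chute; z up; -x points out of the mouth, roughly to the robot. The chute's middle is at x = +50 mm; its floor, 60 mm above the bench, ends at x = -41 mm, the plinth under it at x = -10 mm: the protruding packer end is free above, beside and below (foot board 10 mm thick on the bench).
- mouth (a point): Centre of the mouth (27 mm high, lets one packer out) in the outer face of the magazine's front wall, 73 mm above the bench, axes as the magazine. The wall goes up from 87 to 175 mm; at 153 to 175 mm a moulding 84 mm wide juts out 16 mm from it: too little room for a gripper pointing straight down at the packer's end, so tilt, its body leaning away from the tower.
- packer0_mid (a point): Centre (half-way up) of the bottom packer, a beech bar 160 x 44 x 20 mm (x along its length, y across, z up), about 95 g. It lies on the chute floor and sticks about 55 mm out of the mouth. It slides easily; about 110 mm further out (in the magazine's -x) its tail is free of the mouth, 130 mm clears the moulding above.
- packer1_mid (a point): Centre of the second packer from the bottom, the same bar; it starts 90 mm above the bench in the middle of the chute and drops to 70 mm when the bottom one is gone.
- packer2_mid (a point): Centre of the third packer from the bottom, the same bar; starts 110 mm above the bench, drops to 90 mm.
- packer3_mid (a point): Centre of the top packer, the same bar; starts 130 mm above the bench, drops to 110 mm.
- rest: Glue-up rest fixed to the bench: white base board 110 x 170 x 12 mm with two parallel pale wooden bearers. Origin on the bench under its middle, z up. Bearers run along y (160 mm long), 16 mm wide, centred at x = -30 and +30 mm, tops 45 mm above the bench. The packer is to lie along the rest's x across both, centred on the gap (its centre then 55 mm above the bench, each end overhanging 42 mm).
- glue: White glue bottle, 60 mm diameter, 170 mm tall, standing; origin under its middle. Bystander.
- hammer: Hammer about 260 mm long lying on the bench. Bystander.
- tape: Roll of tape, 100 mm diameter, 40 mm tall, lying flat; origin under its middle. Bystander.
Not all that is in view belongs to the job. What is shaped like the part that bears packer3_mid but orange is not meant.

How it is judged:
By the outcome, as a careful person would: the job done as asked, in the order asked, and still so for the second after the job is handed in, with the robot touching nothing.
It also fails if it takes over 45 s, if anything falls off the work surface, if the arm or the gripper's body presses on something with over 40 N, if the wrist force passes 120 N, or if a joint passes its speed limit or range.

## Robot

A 7-joint arm with a two-finger parallel gripper is mounted at the origin on the work surface. World frame = base frame: x ahead of the robot, y to its left, z up, the work surface at z = 0. Lengths are in m, angles in rad, forces in N, time in s.
With the tool pointing down it reaches from about 0.425 to 1.025 m from the base axis. Payload 9.4 kg.
Tool frame: the origin (TCP) lies midway between the tips of the shut fingers; the grasp point (between the pads) lies 19 mm behind it; z points along the fingers, y is the line along which they close (so a half turn about z gives the same grasp; the last joint's range is limited). The gripper opens to 85 mm and grips with 20 to 120 N. Pads are 22 mm wide; open, the fingers measure 114 mm over their backs; the gripper's body (76 mm by 85 mm) begins 54 mm behind the grasp point. The pads swing forward as they close: fully open they stand 13 mm farther back than shut.
Start: joints at [-1.21, 0.599, -0.003, 1.599, 0.002, 0.943, -0.08], TCP at [0.307, 0.657, 0.231] pointing down, gripper open.
Joint ranges: [-2.57, 2.57], [-0.35, 1.97], [-1.29, 1.29], [0.11, 2.56], [-1.05, 4.19], [0.11, 1.86], [-2.63, 2.63]. Speed limits (rad/s): [2.22, 2.22, 3.01, 3.01, 3.14, 3.14, 3.14].

## Interface

Orientations are given as a unit quaternion [w, x, y, z].
In Python, from station import robot, viewer, ticket gives the robot as it stands. The module is installed in compiled form; this text tells all that it offers.
- The arm moves only by the shell command python3 -m inch 'ROWS' [FORCE]. ROWS is JSON, one flat list of numbers, 7 for each row, row after row: the shift along the world's x, y, z in m, then the turn, a rotation vector about the world's x, y, z in degrees, then the gripper's target within -1 to 1 (shut at 1, half-way at 0, fully open at -1). In form: [dx, dy, dz, rx, ry, rz, jaw, dx, dy, dz, rx, ry, rz, jaw, ...]. A call has 1 to 12 rows; each row shifts and turns the commanded pose from where the row before left it; what a row does not reach is not made up. A row lasts 1/12 s, in which the tool goes at most 41.7 mm and 7.16 degrees, less where a joint would pass 70% of its speed; a pose out of reach is approached as far as the arm can. A call is refused whole if a number of a shift passes 0.0417 or a number of a turn 7.16, either way. A call with a gripper value outside its range is refused whole. The fingers move at their own pace and stop on an object; FORCE is the grip in N (left out, the last holds). Time passes only in rows, so rows that do not move let the fingers close. It gives the time, the measured TCP pose, the force, the opening and the grip force at its end, in the units of the state.
- robot.read_state(): the state, without advancing time (a new reading comes with each control period).
- viewer.snapshot(name): name is "scene" or "top" or "wrist"; returns (picture, depth): 480x640x3 uint8, red, green, blue; 480x640 float32, m along the optical axis (not along the pixel's ray), 0 where there is no reading.
- viewer.get_calibration(name): a dict with "fx", "fy", "cx", "cy" (pixels), "dist" ([k1, k2, p1, p2, k3] as OpenCV has them; the pictures are not rectified), "cam_to_world" (4x4, takes a point from camera to world coordinates); the wrist camera has in their place "hand_eye" (4x4, takes a point from camera to tool coordinates, whose origin is the TCP and whose axes are the flange's). Camera axes: x right, y up, looking along -z (the intrinsics and any distortion apply to the point x, -y, -z); pixel columns grow to the right and rows downward; lengths in m; the calibration is good to about 2 mm. A picture is of the moment at which its call begins: read the wrist's pose just before it. get_calibration takes no time and is no camera call.
- ticket.close_job(): hands the job in; it is judged then, once.
The state is a dict: "t": time; "qpos": joint angles; "dq": joint speeds; "effort": joint torques, N m; "tool_pos": TCP position; "ee_rot": TCP orientation; "wrist_force": force on the tool from outside, world axes, zero at the start; "ft_torque": the same for the moment, N m; "width": finger opening in m; "finger_force": force on a finger pad.
Only numpy, scipy, OpenCV 4.12 (cv2) and the standard library are available. Lean on these libraries where they do the work, as an engineer would, in place of code of your own. Each camera call takes 0.05 s, during which the arm holds its last target. There are 200 camera calls.

## Working session

There is one attempt and no reset: what is moved stays moved. The work goes in short steps, Python scripts to look and compute and a shell command to move; the robot and the scene stay as the last step left them, time stands still between calls to the robot, and variables do not carry over. Pictures are saved under pics/ and viewed, at most 10 in all, crops included, and the job is handed in when it is done.

```bash
mkdir -p pics
cat > h.py <<'E'
import numpy as np, cv2
from station import robot, viewer, ticket
from scipy.spatial.transform import Rotation as R
def snap(n):
    s=robot.read_state(); im,d=viewer.snapshot(n); c=viewer.get_calibration(n)
    if 'cam_to_world' in c: T=np.array(c['cam_to_world'])
    else:
        q=s['ee_rot']; W=np.eye(4); W[:3,:3]=R.from_quat([q[1],q[2],q[3],q[0]]).as_matrix(); W[:3,3]=s['tool_pos']; T=W@np.array(c['hand_eye'])
    return im,d,c,T
def cloud(d,c,T):
    h,w=d.shape; u,v=np.meshgrid(np.arange(w),np.arange(h))
    K=np.array([[c['fx'],0,c['cx']],[0,c['fy'],c['cy']],[0,0,1.]])
    p=cv2.undistortPoints(np.stack([u,v],-1).reshape(-1,1,2).astype(float),K,np.array(c['dist'],float)).reshape(h,w,2)
    P=np.stack([p[...,0]*d,-p[...,1]*d,-d],-1)@T[:3,:3].T+T[:3,3]
    P[d<=0]=np.nan
    return P
def save(n,im): cv2.imwrite('pics/'+n+'.png',im[...,::-1])
E
python3 - <<'E'
from h import *
for n in ('scene','top'):
    im,d,c,T=snap(n); P=cloud(d,c,T); np.savez(n+'.npz',im=im,P=P); save(n,im); print(n,T[:3,3].round(2))
print(robot.read_state())
E
```

```text
scene [1.07 0.8  0.81]
top [ 0.51 -0.01  1.44]
{'t': 0.1, 'qpos': array([-1.20971255,  0.60005266, -0.00256189,  1.6000266 ,  0.00183137,
        0.94289017, -0.07978674]), 'dq': array([-0.00052163, -0.00085507,  0.00010683, -0.00249076, -0.00125392,
        0.00219977,  0.00060905]), 'effort': array([ 5.98793908e-03, -7.77995181e+01,  1.56999640e+00, -2.58623600e+01,
        1.26385715e-02,  5.55192120e-03, -1.21545671e-05]), 'tool_pos': array([0.30718744, 0.656258  , 0.23050592]), 'ee_rot': array([-7.84647880e-05,  2.17096566e-01,  9.76149890e-01, -6.82955303e-04]), 'wrist_force': array([0.45283936, 0.16921949, 0.35798855]), 'ft_torque': array([ 0.05149825,  0.03685536, -0.02216411]), 'finger_force': 0.0, 'width': 0.08565783682332838}
```

View pics/scene.png

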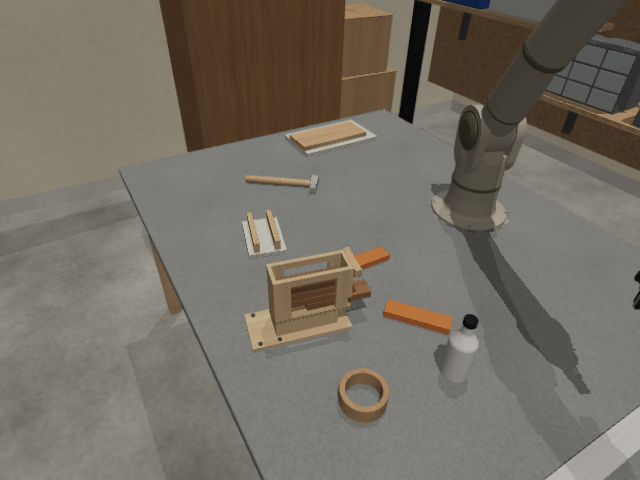

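View pics/top.png

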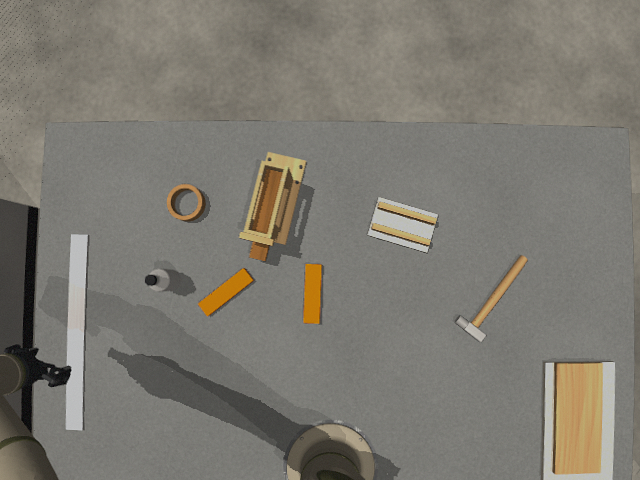

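The scene view shows the magazine around (310,295), with the packer end sticking out at (360,292), the rest at (264,235), the hammer at (283,182), the tape at (363,395) and the glue at (460,350). In the top view the protruding end is at (259,253), the magazine at (272,200) and the rest at (403,224).

Things that could be taken for the packer, in top-view pixels:
- The brown end in the mouth at (259,253). This is my choice.
- The orange bar at (226,291), a distractor.
- The orange bar at (313,293), a distractor.
- The board on the tray at (578,418), which is far too big.

Run:
```python
from h import *
z=np.load('top.npz'); im,P=z['im'],z['P']
def reg(name,u0,u1,v0,v1,z0,z1):
    Q=P[v0:v1,u0:u1]; m=(Q[...,2]>z0)&(Q[...,2]<z1)
    pts=Q[m]; 
    n,l,s,c=cv2.connectedComponentsWithStats(m.astype(np.uint8))
    for i in range(1,n):
        if s[i,4]<25: continue
        q=Q[l==i]; r=cv2.minAreaRect((q[:,:2]*1000).astype(np.float32))
        e=np.linalg.eigh(np.cov(q[:,:2].T))[1][:,1]
        print(name,s[i,4],'mean',q.mean(0).round(4),'zmed',np.median(q[:,2]).round(4),'rect',np.round(r[0],1),np.round(r[1],1),round(r[2],1),'pca',round(np.degrees(np.arctan2(e[1],e[0])),1))
reg('mag rim',225,315,140,265,.165,.185)
reg('packer end',240,280,238,268,.072,.09)
reg('foot',225,320,140,215,.004,.02)
reg('bearers',360,445,190,260,.036,.055)
reg('base',360,445,190,260,.006,.02)
reg('glue',140,180,260,300,.1,.19)
reg('tape',160,210,180,225,.03,.05)
reg('hammer',450,530,250,345,.008,.05)
crop=cv2.resize(im[130:330,180:450],None,fx=2.9,fy=2.9,interpolation=cv2.INTER_CUBIC); save('crop',crop)
z=np.load('scene.npz'); P=z['P']; im=z['im']
reg('scene packer',340,385,275,305,.072,.09)
reg('scene rim',260,365,245,290,.165,.185)
reg('scene bear',235,295,205,260,.036,.055)
```

```text
mag rim 1043 mean [0.6827 0.1678 0.1741] zmed 0.1743 rect [695.3 165.5] [ 81.9 199.9] 77.2 pca 167.8
packer end 276 mean [0.58   0.1931 0.0796] zmed 0.0796 rect [579.9 193.5] [44.4 42.2] 78.5 pca 75.6
foot 800 mean [0.7931 0.1212 0.01  ] zmed 0.0099 rect [772.7 147. ] [108.4 164.4] 78.1 pca -167.8
foot 57 mean [0.7259 0.2093 0.0097] zmed 0.0092 rect [731.3 207.8] [ 6. 95.] 76.5 pca 166.6
bearers 385 mean [ 0.6904 -0.1978  0.0445] zmed 0.0447 rect [ 691.  -197.7] [160.5  17.2] 74.3 pca 74.3
bearers 376 mean [ 0.6329 -0.181   0.0447] zmed 0.0447 rect [ 633.2 -181.3] [160.1  16.8] 74.3 pca 74.4
base 268 mean [ 0.7099 -0.2002  0.0117] zmed 0.0115 rect [ 709.4 -202.6] [171.3  25.7] 79.6 pca 75.4
base 1330 mean [ 0.6503 -0.1853  0.0119] zmed 0.0119 rect [ 646.3 -184.4] [174.5  84.3] 74.9 pca 74.3
glue 412 mean [0.501  0.4401 0.1292] zmed 0.1202 rect [500.8 443.8] [52.7 55.5] 85.1 pca -176.9
tape 480 mean [0.7145 0.4057 0.0388] zmed 0.0387 rect [714.1 405.4] [98.1 97.2] 88.4 pca 60.6
hammer 1123 mean [ 0.4551 -0.4298  0.0227] zmed 0.0234 rect [ 473.  -447.2] [ 88.7 260.7] 50.9 pca 142.3
scene packer 297 mean [0.5929 0.2021 0.0792] zmed 0.079 rect [603.2 195.9] [47.7 91.4] 87.2 pca -161.3
scene rim 1315 mean [0.6929 0.173  0.1726] zmed 0.1736 rect [696.6 169.2] [ 84.8 198.6] 77.6 pca 166.6
scene bear 193 mean [ 0.6373 -0.1723  0.0438] zmed 0.0442 rect [ 634.9 -178.5] [161.3  16.3] 74.0 pca 74.1
scene bear 196 mean [ 0.6949 -0.1877  0.0437] zmed 0.044 rect [ 692.9 -193.8] [159.   16.2] 74.2 pca 74.2
```

View pics/crop.png

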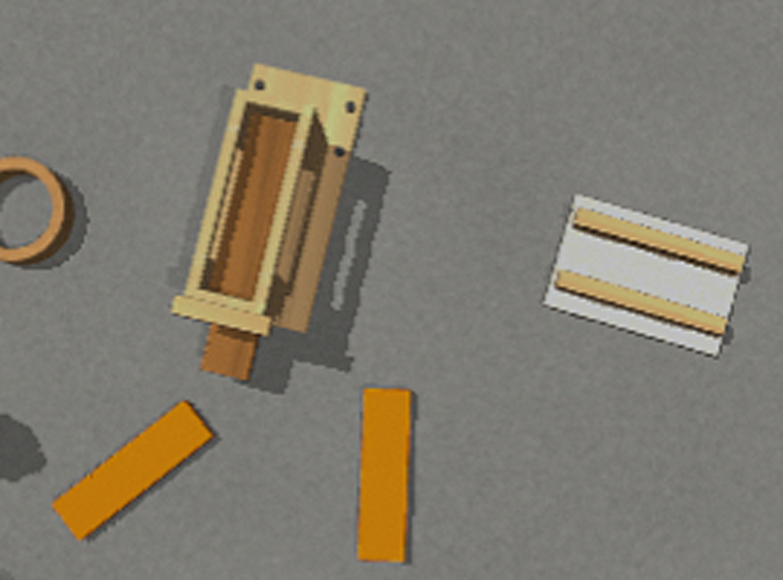

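The crop confirms the choice. The brown bar end, at about (228,355) in the crop, comes out of the mouth under the moulding; the two loose bars are orange. Everything fits the sizes given:
- **Packer:** its top is at z = 0.080, its front end at about (0.559, 0.197), and its axis at -12.2°.
- **Rest:** its centre is at (0.663, -0.188), its x axis is at -15.7°, and the bearers are 60 mm apart.

Next I move to the pre-grasp with a 30° tilt.

```bash
python3 -m inch '[0.018,-0.0375,0.002,0,0,6.5,-1, 0.018,-0.0375,0.002,0,0,6.4,-1, 0.018,-0.0375,0.002,-1.27,-5.86,0,-1, 0.018,-0.0375,0.002,-1.27,-5.86,0,-1, 0.018,-0.0375,0,-1.27,-5.86,0,-1, 0.018,-0.0375,0,-1.27,-5.86,0,-1, 0.018,-0.0375,0,-1.27,-5.86,0,-1, 0.018,-0.0375,0,0,0,0,-1, 0.018,-0.0375,0,0,0,0,-1, 0.018,-0.0375,0,0,0,0,-1, 0.018,-0.0375,0,0,0,0,-1, 0.018,-0.0375,0,0,0,0,-1]' 60
python3 -m inch '[0.003,-0.003,-0.025,0,0,0,-1,0,0,-0.025,0,0,0,-1,0,0,-0.025,0,0,0,-1,0,0,0,0,0,0,-1]'
python3 - <<'E'
from h import *
s=robot.read_state(); print(s['qpos'].round(3))
print(np.array(viewer.get_calibration('wrist')['hand_eye']).round(3))
q=s['ee_rot']; print(R.from_quat([q[1],q[2],q[3],q[0]]).as_matrix().round(3))
im,d,c,T=snap('wrist'); P=cloud(d,c,T); np.savez('w1.npz',im=im,P=P); save('w1',im)
E
```

```text
t: 1.1
tool_pos: [0.5234, 0.2053, 0.2392]
ee_rot: [0.257, 0.102, 0.961, -0.027]
wrist_force: [2.2, 0.5, -0.3]
width: 0.0858
finger_force: 0.0
t: 1.43
tool_pos: [0.5279, 0.2021, 0.1876]
ee_rot: [0.26, 0.102, 0.96, -0.031]
wrist_force: [-0.4, 0.1, -0.7]
width: 0.0852
finger_force: 0.0
[-1.121  0.476  0.587  2.348  1.36   0.138 -0.609]
[[-0.001  0.952  0.306  0.078]
 [ 1.     0.001 -0.    -0.001]
 [-0.001  0.306 -0.952 -0.143]
 [ 0.     0.     0.     1.   ]]
[[-0.844  0.213  0.492]
 [ 0.181  0.977 -0.112]
 [-0.505 -0.006 -0.863]]
```

View pics/w1.png

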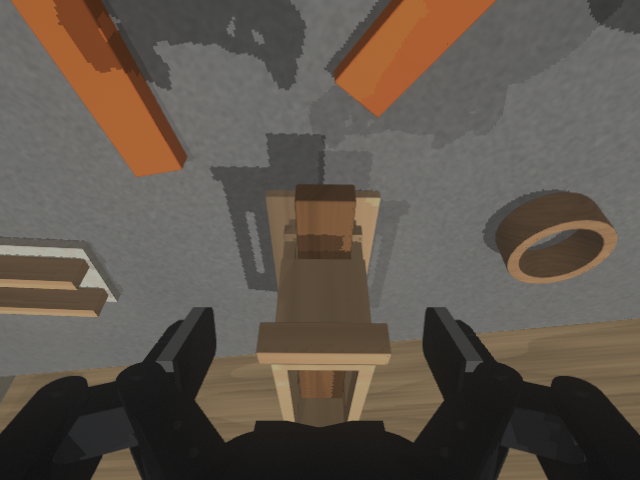

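The wrist view shows the packer end at (325,220) below the moulding at (323,340), on the tool's centre line, with the pads left and right of it. q6 is near its limit at 0.138, so I'll fit the kinematics to see which tilts are reachable.

```bash
cat > kin.py <<'E'
from h import *
from scipy.optimize import least_squares
import itertools
Z=lambda a:R.from_euler('z',a).as_matrix(); Y=lambda a:R.from_euler('y',a).as_matrix(); ez=np.array([0,0,1.]); ex=np.array([1.,0,0])
def fk(q,g,sg):
    c1,c7,h,L1,a,L2,b,L3,dd=g
    A=Z(q[0]+c1)@Y(q[1]); p=h*ez+A@(L1*ez)
    A=A@Z(sg[0]*q[2]); p=p+A@(a*ex); A=A@Y(q[3]); p=p+A@(b*ex+L2*ez)
    A=A@Z(sg[1]*q[4])@Y(q[5]); p=p+A@(L3*ez+dd*ex); A=A@Z(sg[2]*q[6]+c7)
    return p,A
E
python3 - <<'E'
from kin import *
def M(q): return R.from_quat([q[1],q[2],q[3],q[0]]).as_matrix()
s=robot.read_state()
D=[(np.array([-1.20971255,0.60005266,-0.00256189,1.6000266,0.00183137,0.94289017,-0.07978674]),np.array([0.30718744,0.656258,0.23050592]),M([-7.84647880e-05,2.17096566e-01,9.76149890e-01,-6.82955303e-04])),
 (s['qpos'],s['tool_pos'],M(s['ee_rot']))]
print(s['tool_pos'],s['qpos'].round(3))
for sg in itertools.product([1,-1],repeat=3):
    best=None
    for c7 in (0,1.57,3.14,-1.57):
        f=lambda g:np.r_[np.concatenate([np.r_[(fk(q,g,sg)[0]-p)*10,(fk(q,g,sg)[1]-m).ravel()] for q,p,m in D]),0.01*(g[2:]-[.34,.4,0,.4,0,.3,0])]
        r=least_squares(f,[2.34,c7,.34,.4,0,.4,0,.3,0])
        if best is None or r.cost<best.cost: best=r
    print(sg,round(best.cost,6),best.x.round(3))
E
```

```text
[0.52811461 0.2022554  0.18848362] [-1.121  0.474  0.588  2.347  1.346  0.139 -0.594]
(1, 1, 1) 1.09798 [ 2.34   1.428 -0.846  1.787 -0.852  0.218  0.21   0.581 -0.367]
(1, 1, -1) 1.946933 [ 2.347  0.86   0.544  0.091  0.162  0.087  0.307 -0.004 -0.651]
(1, -1, 1) 2.466092 [ 2.318  2.531 -5.667  0.319  0.936 -1.661 -1.217 -4.202 -0.392]
(1, -1, -1) 1.142719 [ 2.316  1.951 -6.204  0.221  1.016 -1.918 -1.399 -4.567 -0.482]
(-1, 1, 1) 1.134841 [ 2.314  0.889  5.959  1.404 -0.764  2.978  1.809  4.104  0.775]
(-1, 1, -1) 2.82769 [ 2.314  0.24   5.93   1.398 -0.76   2.964  1.799  4.084  0.77 ]
(-1, -1, 1) 0.691336 [ 2.346 -4.031 -0.56   1.777 -0.651  0.649 -0.026  0.683  0.281]
(-1, -1, -1) 0.015826 [2.339 1.573 0.713 0.218 0.283 0.521 0.058 0.149 0.019]
```

```bash
for i in 1; do python3 -m inch '[0,0,-0.01,0,0,0,-1,0,0,-0.01,0,0,0,-1,0,0,-0.01,0,0,0,-1,0,0,0,0,0,0,-1]'; done
cat > st.py <<'E'
from kin import *
import pickle,os
s=robot.read_state(); L=pickle.load(open('log.p','rb')) if os.path.exists('log.p') else []
L.append((s['qpos'],s['tool_pos'],s['ee_rot'])); pickle.dump(L,open('log.p','wb'))
q=s['ee_rot']; m=R.from_quat([q[1],q[2],q[3],q[0]]).as_matrix()
z=m[:,2];y=m[:,1]
print('q',s['qpos'].round(3),'p',s['tool_pos'].round(4),'tilt',np.degrees(np.arccos(-z[2])).round(1),'zaz',np.degrees(np.arctan2(z[1],z[0])).round(1),'yaz',np.degrees(np.arctan2(y[1],y[0])).round(1),'yz',y[2].round(3),'w',s['width'].round(4),'t',s['t'])
E
python3 st.py
```

```text
t: 1.82
tool_pos: [0.5282, 0.2029, 0.1601]
ee_rot: [0.26, 0.102, 0.96, -0.029]
wrist_force: [-0.1, -0.5, -0.7]
width: 0.0855
finger_force: 0.0Traceback (most recent call last):
  File "st.py", line 7, in <module>
    print('q',s['qpos'].round(3),'p',s['tool_pos'].round(4),'tilt',np.degrees(np.arccos(-z[2])).round(1),'zaz',np.degrees(np.arctan2(z[1],z[0])).round(1),'yaz',np.degrees(np.arctan2(y[1],y[0])).round(1),'yz',y[2].round(3),'w',s['width'].round(4),'t',s['t'])
                                                                                                                                                                                                                                  ^^^^^^^^^^^^^^^^
AttributeError: 'float' object has no attribute 'round'
```

```bash
sed -i "s/s\['width'\].round(4)/s['width']/" st.py; python3 st.py; python3 -m inch '[-0.01,0.002,-0.015,0,0,0,-1,-0.01,0.002,-0.015,0,0,0,-1,-0.01,0.002,-0.015,0,0,0,-1,-0.01,0.002,-0.015,0,0,0,-1,-0.01,0.002,-0.015,0,0,0,-1,-0.01,0.002,-0.015,0,0,0,-1,0,0,0,0,0,0,-1]'; python3 st.py
```

```text
q [-1.007  0.507  0.429  2.365  1.769  0.202 -1.043] p [0.5282 0.2029 0.1601] tilt 30.4 zaz -12.5 yaz 77.8 yz -0.003 w 0.08545244449821275 t 1.8167
t: 2.4
tool_pos: [0.467, 0.2137, 0.0691]
ee_rot: [0.259, 0.102, 0.96, -0.032]
wrist_force: [-0.5, -0.3, -0.9]
width: 0.0852
finger_force: 0.0
q [-0.823  0.663 -0.008  2.493  2.1    0.54  -1.573] p [0.467  0.2137 0.0691] tilt 30.3 zaz -13.1 yaz 77.7 yz -0.008 w 0.08515995120262294 t 2.4
```

```bash
python3 - <<'E'
from h import *
P=np.load('w1.npz')['P']; q=P[180:262,290:362]; m=(q[...,2]>.074)&(q[...,2]<.086)
q=q[m]; r=cv2.minAreaRect((q[:,:2]*1000).astype(np.float32)); print(len(q),np.median(q[:,2]),r,cv2.boxPoints(r).round(1).tolist())
E
python3 -m inch '[0.013,-0.0025,-0.002,0,0,0,-1,0.013,-0.0025,-0.002,0,0,0,-1,0.013,-0.0025,-0.002,0,0,0,-1,0.013,-0.0025,-0.002,0,0,0,-1,0.013,-0.0025,-0.002,0,0,0,-1,0.013,-0.0025,-0.002,0,0,0,-1,0,0,0,0,0,0,-1]'; python3 st.py
```

```text
3684 0.08009391316474532 ((593.3500366210938, 192.97715759277344), (60.54515838623047, 69.68729400634766), 76.56039428710938) [[552.4000244140625, 171.60000610351562], [620.2000122070312, 155.39999389648438], [634.2999877929688, 214.3000030517578], [566.5, 230.5]]
t: 2.98
tool_pos: [0.55, 0.1984, 0.0588]
ee_rot: [0.262, 0.104, 0.959, -0.03]
wrist_force: [1.0, -0.3, -0.3]
width: 0.0855
finger_force: 0.0
q [-0.707  0.697  0.056  2.369  2.183  0.458 -1.484] p [0.55   0.1984 0.0588] tilt 30.6 zaz -12.7 yaz 77.6 yz -0.002 w 0.08554106345067143 t 2.9833
```

Run:
```python
from h import *
P=np.load('w1.npz')['P']; a=np.radians(-12.3); u=np.array([np.cos(a),np.sin(a)]); v=np.array([-u[1],u[0]])
for r in range(182,236,4):
    q=P[r,270:380]; m=(q[:,2]>.076)&(q[:,2]<.084); q=q[m][:,:2]-[.559,.1965]
    if len(q)>5: print(r,len(q),'along',(q@u).mean().round(4),'lat',(q@v).min().round(4),(q@v).max().round(4))
```

```text
198 58 along 0.0006 lat -0.0194 0.0227
202 60 along 0.0017 lat -0.0202 0.0235
206 60 along 0.0054 lat -0.0196 0.0228
210 60 along 0.0093 lat -0.0198 0.0232
214 59 along 0.0132 lat -0.02 0.0227
218 59 along 0.0175 lat -0.0202 0.0231
222 58 along 0.0218 lat -0.0204 0.0226
226 55 along 0.0259 lat -0.0198 0.0229
230 57 along 0.0303 lat -0.02 0.0234
234 56 along 0.0349 lat -0.0202 0.0227
```

```bash
python3 -m inch '[0.012,-0.002,-0.0025,0,0,0,-1,0.012,-0.002,-0.0025,0,0,0,-1,0.011,-0.002,-0.002,0,0,0,-1,0,0,0,0,0,0,-1,0,0,0,0,0,0,-1]'; python3 st.py
python3 -m inch '[0,0,0,0,0,0,0,0,0,0,0,0,0,0.3,0,0,0,0,0,0,1,0,0,0,0,0,0,1,0,0,0,0,0,0,1,0,0,0,0,0,0,1,0,0,0,0,0,0,1,0,0,0,0,0,0,1,0,0,0,0,0,0,1]' 70; python3 st.py
python3 - <<'E'
from h import *
im,d,c,T=snap('wrist'); save('w2',im)
E
```

```text
t: 3.4
tool_pos: [0.582, 0.1932, 0.0512]
ee_rot: [0.261, 0.103, 0.959, -0.03]
wrist_force: [-0.4, -0.1, -0.5]
width: 0.0853
finger_force: 0.0
q [-0.67   0.719  0.079  2.314  2.205  0.42  -1.45 ] p [0.582  0.1932 0.0512] tilt 30.4 zaz -12.6 yaz 77.7 yz -0.003 w 0.08532121203351667 t 3.4
t: 4.15
tool_pos: [0.5811, 0.1939, 0.0517]
ee_rot: [0.26, 0.103, 0.96, -0.029]
wrist_force: [-2.6, -0.1, 5.7]
width: 0.0429
finger_force: 72.8
q [-0.672  0.717  0.078  2.315  2.205  0.42  -1.45 ] p [0.5811 0.1939 0.0517] tilt 30.4 zaz -12.5 yaz 77.8 yz -0.003 w 0.04285352277231053 t 4.15
```

View pics/w2.png

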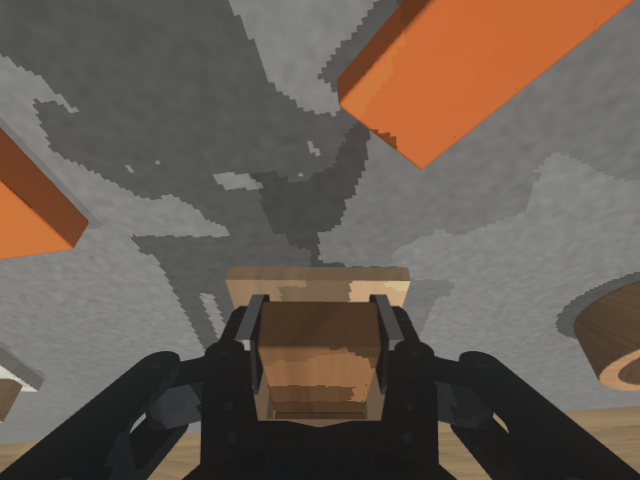

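The pads hold the packer end on both sides (about 255–385 columns, 42.9 mm opening, 73 N). Now I draw it out.

```bash
python3 -m inch '[-0.008,0.0017,0,0,0,0,1,-0.012,0.0026,0,0,0,0,1,-0.012,0.0026,0,0,0,0,1,-0.012,0.0026,0,0,0,0,1,-0.012,0.0026,0,0,0,0,1,-0.012,0.0026,0,0,0,0,1,-0.012,0.0026,0,0,0,0,1,-0.012,0.0026,0,0,0,0,1,-0.012,0.0026,0,0,0,0,1,0,0,0,0,0,0,1]'; python3 st.py
python3 -m inch '[-0.008,0.0017,0,0,0,0,1,-0.008,0.0017,0,0,0,0,1,-0.008,0.0017,0,0,0,0,1,-0.006,0.0013,0,0,0,0,1,0,0,0,0,0,0,1,0,0,0,0,0,0,1]'; python3 st.py
python3 - <<'E'
from h import *
im,d,c,T=snap('scene'); save('s2',cv2.resize(im[210:360,220:440],None,fx=3,fy=3)); np.savez('s2.npz',P=cloud(d,c,T))
im,d,c,T=snap('top'); P=cloud(d,c,T); np.savez('t2.npz',P=P,im=im)
Q=P[235:340,190:300]; m=(Q[...,2]>.06)&(Q[...,2]<.095); n,l,s,_=cv2.connectedComponentsWithStats(m.astype(np.uint8))
for i in range(1,n):
    if s[i,4]>60: q=Q[l==i]; print(s[i],np.median(q,0).round(4),cv2.minAreaRect((q[:,:2]*1000).astype(np.float32)))
E
```

```text
t: 5.03
tool_pos: [0.4741, 0.2169, 0.0508]
ee_rot: [0.259, 0.101, 0.96, -0.029]
wrist_force: [0.2, -0.3, -1.7]
width: 0.043
finger_force: 72.0
q [-0.79   0.707 -0.04   2.482  2.145  0.574 -1.613] p [0.4741 0.2169 0.0508] tilt 30.2 zaz -12.5 yaz 77.9 yz -0.004 w 0.042954936813313416 t 5.0333
t: 5.53
tool_pos: [0.4473, 0.2227, 0.0514]
ee_rot: [0.26, 0.102, 0.96, -0.029]
wrist_force: [0.6, -0.2, 0.1]
width: 0.0431
finger_force: 72.0
q [-0.832  0.709 -0.073  2.52   2.115  0.614 -1.662] p [0.4473 0.2227 0.0514] tilt 30.4 zaz -12.5 yaz 77.8 yz -0.003 w 0.043063148222413083 t 5.5333
[  43   14   35   65 1138] [0.4967 0.2069 0.0791] ((502.8956298828125, 214.00241088867188), (72.20500183105469, 165.12374877929688), 84.52426147460938)
```

View pics/s2.png

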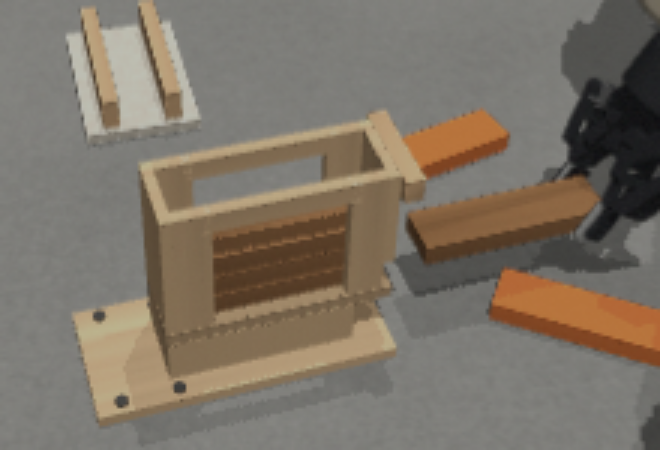

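The packer is fully out with its tail at crop (425,240), held level. The other three have dropped and sit stacked in the window at crop (280,255). The magazine wall is about 20 mm ahead of the tail at this height, so I'll swing it sideways past the tower with a temporary 20° yaw.

```bash
python3 -m inch '[0,-0.012,0.004,0,0,-2.5,1,0,-0.012,0.004,0,0,-2.5,1,0.003,-0.012,0.004,0,0,-2.5,1,0.003,-0.012,0.004,0,0,-2.5,1,0.01,-0.012,0.004,0,0,-2.5,1,0.01,-0.012,0.004,0,0,-2.5,1,0.01,-0.012,0.004,0,0,-2.5,1,0.01,-0.012,0.004,0,0,-2.5,1,0,0,0,0,0,0,1]'; python3 st.py
```

```text
t: 6.38
tool_pos: [0.4959, 0.1245, 0.0846]
ee_rot: [0.253, 0.271, 0.926, -0.074]
wrist_force: [0.9, 0.4, -0.3]
width: 0.0427
finger_force: 72.0
q [-0.779  0.638  0.148  2.449  1.852  0.431 -1.505] p [0.4959 0.1245 0.0846] tilt 30.6 zaz -32.7 yaz 57.4 yz -0.001 w 0.042741551991588494 t 6.3833
```

```bash
python3 -m inch '[0.0092,-0.0247,0.001,0,0,1.4,1,0.0092,-0.0247,0.001,0,0,1.4,1,0.0092,-0.0247,0.001,0,0,1.4,1,0.0092,-0.0247,0.001,0,0,1.4,1,0.0092,-0.0247,0.001,0,0,1.4,1,0.0092,-0.0247,0.001,0,0,1.4,1,0.0092,-0.0247,0.001,0,0,1.4,1,0.0092,-0.0247,0.001,0,0,1.4,1,0.0092,-0.0247,0.001,0,0,1.4,1,0.0092,-0.0247,0.001,0,0,1.4,1,0.0092,-0.0247,0.001,0,0,1.4,1,0.0092,-0.0247,0.001,0,0,1.4,1]'; python3 -m inch '[0,0,0,0,0,0,1,0,0,0,0,0,0,1]' ; python3 st.py
cat > meas.py <<'E'
from h import *
import sys
zlo,zhi=float(sys.argv[1]),float(sys.argv[2])
for n in ('top','scene'):
    im,d,c,T=snap(n); save(sys.argv[3]+n,im); P=cloud(d,c,T)
    hsv=cv2.cvtColor(im,cv2.COLOR_RGB2HSV)
    m=(P[...,2]>zlo)&(P[...,2]<zhi)&(abs(P[...,0]-.66)<.13)&(abs(P[...,1]+.188)<.09)&(hsv[...,1]>70)
    k,l,s,_=cv2.connectedComponentsWithStats(m.astype(np.uint8)); i=1+np.argmax(s[1:,4]); q=P[l==i]
    A=np.c_[q-q.mean(0)]; nrm=np.linalg.svd(A,full_matrices=False)[2][2]; nrm*=np.sign(nrm[2])
    e=np.linalg.eigh(np.cov(q[:,:2].T))[1][:,1]; e*=np.sign(e[0]); v=np.array([-e[1],e[0]]); a=(q[:,:2]@e); b=q[:,:2]@v
    print(n,s[i,4],'z',np.median(q[:,2]).round(4),'normal',nrm.round(3),'axis',np.degrees(np.arctan2(e[1],e[0])).round(1),'far end along',np.percentile(a,99.7).round(4),'near',np.percentile(a,.3).round(4),'lat',np.percentile(b,.5).round(4),np.percentile(b,99.5).round(4))
    far=np.percentile(a,99.7); lc=(np.percentile(b,1)+np.percentile(b,99))/2; print('  centre from far end',((far-.08)*e+lc*v).round(4))
E
python3 meas.py .095 .135 h1
```

```text
t: 7.38
tool_pos: [0.6038, -0.171, 0.0953]
ee_rot: [0.259, 0.129, 0.956, -0.036]
wrist_force: [-0.3, 0.8, -0.9]
width: 0.0431
finger_force: 72.1
t: 7.55
tool_pos: [0.6036, -0.1722, 0.0954]
ee_rot: [0.26, 0.131, 0.956, -0.037]
wrist_force: [-0.0, 0.5, -1.0]
width: 0.0427
finger_force: 72.0
q [ 0.192  0.616 -0.051  2.33   2.872  0.345 -1.407] p [ 0.6036 -0.1722  0.0954] tilt 30.4 zaz -16.0 yaz 74.3 yz -0.003 w 0.0426611418296587 t 7.55
top 1105 z 0.1233 normal [0.004 0.007 1.   ] axis -15.5 far end along 0.7658 near 0.6063 lat -0.0283 0.0161
  centre from far end [ 0.6593 -0.1888]
scene 703 z 0.1217 normal [0.058 0.195 0.979] axis -12.7 far end along 0.7651 near 0.6068 lat -0.0599 -0.0087
  centre from far end [ 0.6608 -0.184 ]
```

The packer is held level (top z 0.123, axis -15.5°) and is 3 mm short of the rest's centre. Now I lower it.

```bash
python3 -m inch '[0.0015,0,-0.01,0,0,0,1,0.0015,-0.0005,-0.01,0,0,0,1,0,0,-0.01,0,0,0,1,0,0,-0.01,0,0,0,1,0,0,-0.008,0,0,0,1,0,0,-0.004,0,0,0,1,0,0,-0.002,0,0,0,1,0,0,0,0,0,0,1,0,0,0,0,0,0,1]'; python3 -m inch '[0,0,-0.0015,0,0,0,1,0,0,-0.0015,0,0,0,1,0,0,0,0,0,0,1,0,0,0,0,0,0,1]'; python3 st.py; python3 meas.py .048 .08 h2
```

```text
t: 8.4
tool_pos: [0.6069, -0.1705, 0.0415]
ee_rot: [0.26, 0.13, 0.956, -0.037]
wrist_force: [0.2, -0.1, -1.7]
width: 0.0434
finger_force: 72.0
t: 8.73
tool_pos: [0.607, -0.1705, 0.0387]
ee_rot: [0.26, 0.13, 0.956, -0.037]
wrist_force: [-0.2, -0.1, -0.7]
width: 0.0428
finger_force: 72.0
q [ 0.211  0.737 -0.084  2.34   2.893  0.477 -1.425] p [ 0.607  -0.1705  0.0387] tilt 30.4 zaz -15.8 yaz 74.5 yz -0.003 w 0.04277373043360218 t 8.7333
top 1032 z 0.0664 normal [-0.005 -0.015  1.   ] axis -15.2 far end along 0.7685 near 0.6094 lat -0.0345 0.016
  centre from far end [ 0.6622 -0.1887]
scene 690 z 0.0654 normal [0.054 0.184 0.981] axis -12.8 far end along 0.7689 near 0.6092 lat -0.0585 -0.0072
  centre from far end [ 0.6645 -0.1846]
```

Still about 1.5 mm above the bearers, so I lower in small steps until it touches.

```bash
python3 -m inch '[0,0,-0.0008,0,0,0,1,0,0,-0.0008,0,0,0,1,0,0,0,0,0,0,1]'; python3 -m inch '[0,0,-0.0005,0,0,0,1,0,0,0,0,0,0,1]'
```

```text
t: 9.08
tool_pos: [0.6069, -0.1704, 0.0368]
ee_rot: [0.26, 0.13, 0.956, -0.037]
wrist_force: [0.5, -0.3, -0.9]
width: 0.0428
finger_force: 72.0
t: 9.25
tool_pos: [0.607, -0.1704, 0.0367]
ee_rot: [0.26, 0.13, 0.956, -0.037]
wrist_force: [-1.6, 0.1, 3.6]
width: 0.0429
finger_force: 72.8
```

It has touched down (+3.6 N). I'll ease the grip, open, and back off along the tool axis.

```bash
python3 -m inch '[0,0,0,0,0,0,1,0,0,0,0,0,0,1,0,0,0,0,0,0,0,0,0,0,0,0,0,-0.3,0,0,0,0,0,0,-1,0,0,0,0,0,0,-1,0,0,0,0,0,0,-1,0,0,0,0,0,0,-1,0,0,0,0,0,0,-1]' 20
python3 -m inch '[-0.005,0.0014,0.0087,0,0,0,-1,-0.005,0.0014,0.0087,0,0,0,-1,-0.01,0.0027,0.0173,0,0,0,-1,-0.01,0.0027,0.0173,0,0,0,-1,-0.01,0.0027,0.0173,0,0,0,-1,-0.01,0.0027,0.0173,0,0,0,-1,-0.01,0.0027,0.0173,0,0,0,-1,-0.01,0.0027,0.0173,0,0,0,-1,0,0,0.02,0,0,0,-1,0,0,0,0,0,0,-1]'
python3 meas.py .048 .08 h3
python3 - <<'E'
from h import *
a=cv2.imread('pics/h3scene.png')[180:360,200:420]; b=cv2.imread('pics/h3top.png')[130:330,160:460]
cv2.imwrite('pics/fin.png',np.hstack([cv2.resize(a,(440,360)),cv2.resize(b,(360,360))]) if 0 else np.hstack([cv2.resize(a,(380,311)),cv2.resize(b,(420,280))[:280] if 0 else cv2.resize(b,(420,311))]))
E
```

```text
t: 10.0
tool_pos: [0.6069, -0.1704, 0.0363]
ee_rot: [0.26, 0.13, 0.956, -0.037]
wrist_force: [-0.2, 0.2, 0.0]
width: 0.0856
finger_force: 0.0
t: 10.83
tool_pos: [0.5366, -0.1515, 0.1816]
ee_rot: [0.262, 0.13, 0.956, -0.037]
wrist_force: [1.3, 0.0, 0.1]
width: 0.0851
finger_force: 0.0
top 1034 z 0.0645 normal [0.006 0.028 1.   ] axis -15.8 far end along 0.7684 near 0.6088 lat -0.0212 0.0254
  centre from far end [ 0.6626 -0.1866]
scene 722 z 0.0634 normal [0.052 0.186 0.981] axis -15.7 far end along 0.7688 near 0.6103 lat -0.0209 0.0273
  centre from far end [ 0.6638 -0.1838]
```

View pics/fin.png

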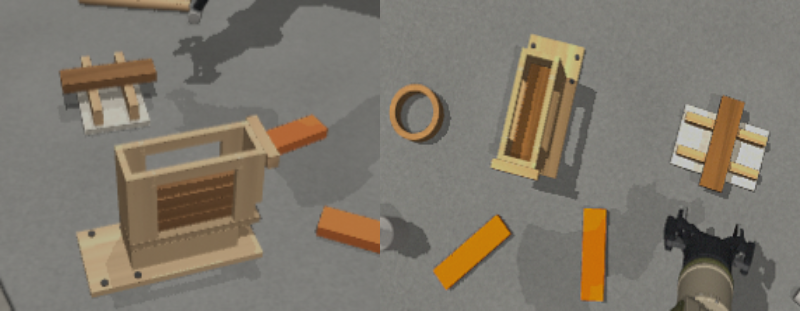

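The packer lies flat and square across both bearers at (108,75) and (722,143). It is centred to within about 2 mm, its top is at z = 0.0645, and the gripper is clear. The stack is in the magazine and the bystanders have not moved. I'm handing the job in.

```bash
python3 -c "
from station import ticket
print(ticket.close_job())"
```

```text
the job is handed in; nothing more can be done
None
```

The job is handed in: the bottom packer lies flat and square across both bearers, released and centred to within about 2 mm, the other three have dropped one place in the magazine, and nothing else was moved (about 11 s of the 45 s used).

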